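Take the beaker off the hotplate

TASK

Lift the black-handled steel beaker off the hotplate stirrer, draw it out from under the low clear splash shield, and set it down upright on the round cork mat beside. Keep it upright, do not bump the shield or drop the beaker, and leave the tip box, tube rack and bottle where they stand.

Things in the scene. Friction and masses are not known exactly. Their poses are not given: they have to be found in the camera images.
- beaker: open steel beaker, 90 mm diameter, 110 mm high, 3 mm wall, 0.2 to 0.45 kg, with a black D-shaped handle on its -x side. Origin: centre of its underside; z up along its axis. At the start it stands in the dish of the stirrer, handle roughly towards the robot.
- handle (a point): middle of the handle's upright bar, where to grip: 80 mm from the beaker's axis (to its -x), 72 mm above its underside. The bar is 14 mm wide (y) and 14 mm deep (x), from 32 to 104 mm above the underside; 28 mm gap between bar and wall, closed above and below by 10 mm arms. Axes as the beaker's.
- stirrer: white hotplate stirrer, fixed; origin on the bench under the plate's centre, z up, front to -x (blue strip, two black knobs to 88 mm). Housing 160 mm wide, x = -140 to +100 mm, 75 mm high. On it an aluminium dish, 132 mm outer diameter: floor (beaker stands here) 90 mm and lip 98 mm above the bench: lift over 8 mm to get out. Steel rod, 12 mm thick, 400 mm high, at x +88, y +66 mm.
- shield_under (a point): centre of the underside of the clear round splash shield (orange rim and hub) fixed over the plate, 230 mm above the bench, 30 mm above the standing beaker's rim. 166 mm in diameter, 8 mm thick; its arm, up to 291 mm, runs back to the rod. Its edge overhangs the handle's bar: a gripper coming straight down strikes it, so tilt the tool 35 to 50 degrees, its body leaning away from the beaker.
- mat: round cork mat, 160 mm diameter, 6 mm thick, fixed on the bench to the left or right of the stirrer; origin at the centre of its underside.
- tipbox: bystander: blue pipette tip box with clear lid, 85 x 125 mm, 75 mm high; origin centre of its underside. It stands on the other side of the stirrer from the mat.
- tuberack: bystander: green tube rack, 70 x 120 mm, 104 mm high over its yellow caps, beyond the tip box; origin centre of its underside.
- bottle: bystander: small white bottle, 50 mm diameter, 85 mm high, beyond the mat; origin centre of its underside.

How it is judged:
On the way:
1. the beaker is lifted by the fingers at least 10 mm off the dish floor, touching the stirrer no more, and held so for 0.2 s (z of beaker in the frame of stirrer above 0.1 m and contact force between beaker and the fingers above 1 N and contact force between beaker and stirrer below 0.1 N), for 0.2 s.
At the end, for the whole second after the job is handed in: The beaker stands upright (within 5 degrees), still and released on the cork mat, its axis within 30 mm of the mat's centre; which way its handle points does not matter. Tip box, tube rack and bottle are each within 20 mm of where they started and upright (within 15 degrees) (horizontal distance between beaker and mat below 0.03 m and z of beaker in the frame of mat between 0.003 and 0.01 m and angle between beaker's own z axis and vertical below 0.09 rad and linear speed of beaker below 0.02 m/s and angular speed of beaker below 0.1 rad/s and contact force between beaker and mat above 0.5 N and distance of each of tipbox, tuberack, bottle from where it was at the start of the episode below 0.02 m and angle between each of tipbox, tuberack, bottle's own z axis and vertical below 0.26 rad); the robot touches nothing.
It fails at once if the shield is bumped: anything presses on it with more than 3 N (contact force between anything else and shield above 3 N).
It fails at once if the beaker is tipped more than 20 degrees from upright (angle between beaker's own z axis and vertical above 0.35 rad).
It fails at once if the beaker is dropped: it falls freely with its underside more than about 8 mm above the mat (14 mm above the bench) (height (world z) of beaker above 0.014 m and contact force between beaker and anything else below 0.1 N and linear speed of beaker above 0.1 m/s).
It fails at once if the tip box, tube rack or bottle is moved more than 20 mm or tipped more than 15 degrees (distance of any of tipbox, tuberack, bottle from where it was at the start of the episode above 0.02 m or angle between any of tipbox, tuberack, bottle's own z axis and vertical above 0.26 rad).
It also fails if it takes over 42 s, if anything falls off the work surface, if the arm or the gripper's body presses on something with over 40 N, if the wrist force passes 120 N, or if a joint passes its speed limit or range.

ROBOT

A 6-joint arm with a two-finger parallel gripper is mounted at the origin on the work surface. World frame = base frame: x ahead of the robot, y to its left, z up, the work surface at z = 0. Lengths are in m, angles in rad, forces in N, time in s.
With the tool pointing down it reaches from about 0.325 to 0.85 m from the base axis. Payload 15.5 kg.
Tool frame: the origin (TCP) lies at the very end of the fingers, on their centre line; the grasp point (between the pads) lies 19 mm behind it; z points along the fingers, x is the direction in which the jaws open and shut, and the axes are right-handed (so a half turn about z gives the same grasp; the last joint's range is limited). The gripper opens to 91 mm and grips with 3 to 60 N. Pads are 32 mm wide; open, the fingers measure 118 mm over their backs; the gripper's body (76 mm by 178 mm) begins 60 mm behind the grasp point.
Start: joints at [-1.248, 0.494, 1.345, -0, 1.302, -0.096], TCP at [0.254, -0.571, 0.214] pointing down, gripper open.
Joint ranges: [-2.91, 2.91], [-0.82, 2.16], [0.22, 2.67], [-1.22, 4.37], [0.12, 2.79], [-3.08, 3.08]. Speed limits (rad/s): [1.89, 1.89, 2.57, 3.01, 3.01, 3.01].

INTERFACE

Orientations are given as [roll, pitch, yaw] about the fixed x, y, z axes, in that order (R = Rz(yaw) Ry(pitch) Rx(roll)).
In Python, from station import manip gives the robot as it stands. Calls block until the motion is done:
- manip.reach(position, orientation): joint-space move of the TCP to a pose.
- manip.movel(position, attitude=None, feed=0.15, contact_N=None): straight line of the TCP; attitude=None keeps the orientation; feed is the mean speed in m/s. With contact_N (N) it stops when the force on the tool has changed by that much, and returns True; else False.
- manip.move_joints(angles): joint-space move.
- manip.open() and manip.clamp(effort=None): open the fingers fully, or close them until they stop; effort is the grip in N (None keeps the last).
- manip.sleep(seconds).
- manip.inverse_kinematics(position, orientation): joint angles nearest the present ones, or None.
- manip.sense(): the state.
- manip.capture(name): name is "scene" or "top" or "wrist"; returns the picture (384x512x3 uint8, red, green, blue); there is no depth.
- manip.camera_info(name): a dict with "fx", "fy", "cx", "cy" (pixels), "eye" and "rotation" of the camera in the world; the wrist camera has in their place "mount" (4x4, takes a point from camera to tool coordinates, whose origin is the TCP and whose axes are the tool frame's). Camera axes: x right, y down, z forward; pixel columns grow to the right and rows downward; lengths in m; the calibration is good to about 2 mm. A picture is of the moment at which its call begins: read the wrist's pose just before it. camera_info takes no time and is no camera call.
A pose or a line that the arm cannot do raises manip.MotionError and nothing moves.
- manip.job_done(): hands the job in, once; it reports no verdict.
The state is a dict: "time": time; "q": joint angles; "joint_vel": joint speeds; "tau": joint torques, N m; "tool_pos": TCP position; "eef_rot": TCP orientation; "wrist_force": force on the tool from outside, world axes, zero at the start; "ft_torque": the same for the moment, N m; "finger_gap": opening from 0.0 (shut) to 1.0 (fully open).
Only numpy, scipy, OpenCV 4.12 (cv2) and the standard library are available. Lean on these libraries where they do the work, as an engineer would, in place of code of your own. Each camera call takes 0.05 s, during which the arm holds its last target. There are 200 camera calls.

## Working session

There is one attempt and no reset: what is moved stays moved. The work goes in short steps, each a Python script; the robot and the scene stay as the last script left them, time stands still between calls to the robot, and variables do not carry over. Pictures are saved under pics/ and viewed, about 8 in all and at most 12, crops included, and the job is handed in when it is done.

```bash
mkdir -p pics; ls; python3 - <<'E'
from station import manip
import cv2,numpy as np
for n in("scene","top"):
    im=manip.capture(n); cv2.imwrite(f"pics/{n}0.png",im[:,:,::-1]); c=manip.camera_info(n); print(n,{k:np.round(v,4).tolist() if not isinstance(v,str) else v for k,v in c.items()})
a=cv2.imread("pics/scene0.png");b=cv2.imread("pics/top0.png")
c=manip.camera_info("wrist");print(c)
print(manip.sense())
E
```

```text
pics
scene {'fx': 431.0938, 'fy': 431.0938, 'cx': 248.0548, 'cy': 185.496, 'eye': [0.9666, 0.6568, 0.8014], 'rotation': [-2.2734, 0.0163, 2.5991]}
top {'fx': 374.4316, 'fy': 374.4316, 'cx': 253.6884, 'cy': 196.1109, 'eye': [0.5148, 0.0238, 1.0616], 'rotation': [-3.0895, -0.0019, -1.5507]}
{'fx': 282.0507358702478, 'fy': 282.0507358702478, 'cx': 249.95620859652763, 'cy': 192.8602298267994, 'mount': array([[ 9.99999335e-01,  9.70891025e-04,  6.23052477e-04,
        -1.10922299e-03],
       [-1.09907965e-03,  9.65915631e-01,  2.58854759e-01,
        -7.17888568e-02],
       [-3.50496364e-04, -2.58855272e-01,  9.65916055e-01,
        -1.71188549e-01],
       [ 0.00000000e+00,  0.00000000e+00,  0.00000000e+00,
         1.00000000e+00]])}
{'time': 0.1, 'q': array([-1.24749875e+00,  4.94149428e-01,  1.34604739e+00,  3.12769735e-05,
        1.30250201e+00, -9.54836361e-02]), 'joint_vel': array([ 7.70968021e-04, -9.37826577e-05, -2.34064880e-03, -7.68849044e-04,
       -7.42667756e-04, -1.15994749e-03]), 'tau': array([ 6.75819483e-04, -8.80244923e+01, -3.82545233e+01,  7.07594748e-02,
        4.82319505e-02, -1.45687665e-05]), 'tool_pos': array([ 0.25407068, -0.57066489,  0.21338762]), 'eef_rot': array([-3.14145718e+00,  1.09825844e-03, -1.15202334e+00]), 'wrist_force': array([-0.15876647, -1.06360381, -0.02227651]), 'ft_torque': array([-0.0186267 , -0.00569215,  0.03349525]), 'finger_gap': 1.000552144078533}
```

View pics/scene0.png

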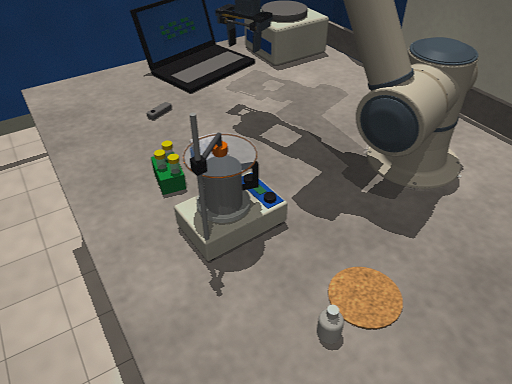

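View pics/top0.png

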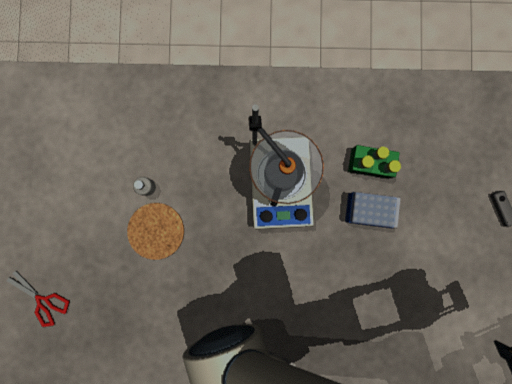

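Scene: the mat is on the left at top px (155,231), with the bottle beyond it at (144,186). The stirrer is near (283,183), the shield rim is centred near (287,166), and the handle is near (276,198). Next: a zoomed crop and the numbers.

```bash
cat > h.py <<'E'
from station import manip
import cv2,numpy as np
from scipy.spatial.transform import Rotation as R
def cam(n,st=None):
    c=manip.camera_info(n)
    if n=="wrist":
        m=c["mount"]; Rt=R.from_euler("xyz",st["eef_rot"]).as_matrix()
        return c,Rt@m[:3,:3],Rt@m[:3,3]+st["tool_pos"]
    r=np.array(c["rotation"]); M=r if r.shape==(3,3) else R.from_euler("xyz",r).as_matrix()
    return c,M,np.array(c["eye"])
def ray(k,uv):
    c,M,e=k; d=M@np.array([(uv[0]-c["cx"])/c["fx"],(uv[1]-c["cy"])/c["fy"],1]); return e,d/np.linalg.norm(d)
def onz(k,uv,z):
    e,d=ray(k,uv); return e+d*(z-e[2])/d[2]
def tri(k1,u1,k2,u2):
    A=np.zeros((3,3));b=np.zeros(3)
    for k,u in((k1,u1),(k2,u2)):
        e,d=ray(k,u);P=np.eye(3)-np.outer(d,d);A+=P;b+=P@e
    return np.linalg.solve(A,b)
def proj(k,p):
    c,M,e=k; q=M.T@(np.array(p)-e); return np.array([c["fx"]*q[0]/q[2]+c["cx"],c["fy"]*q[1]/q[2]+c["cy"]])
E
python3 - <<'E'
from h import *
t=cv2.imread("pics/top0.png");s=cv2.imread("pics/scene0.png");kt=cam("top");ks=cam("scene")
def mask(im,lo,hi,box):
    m=cv2.inRange(cv2.cvtColor(im,cv2.COLOR_BGR2HSV),lo,hi);z=np.zeros_like(m);x0,y0,x1,y1=box;z[y0:y1,x0:x1]=m[y0:y1,x0:x1];return z
def big(m):
    return max(cv2.findContours(m,cv2.RETR_EXTERNAL,cv2.CHAIN_APPROX_NONE)[0],key=cv2.contourArea)
m=mask(t,(8,90,80),(25,255,255),(110,190,200,275));e=cv2.fitEllipse(cv2.convexHull(big(m)));print("mat top",e,onz(kt,e[0],.006), onz(kt,(e[0][0]+e[1][0]/2,e[0][1]),.006))
m=mask(s,(8,90,80),(25,255,255),(310,255,420,340));e=cv2.fitEllipse(cv2.convexHull(big(m)));print("mat scene",onz(ks,e[0],.006))
m=mask(t,(3,90,60),(20,255,255),(240,120,330,215));ys,xs=np.nonzero(m);h=cv2.convexHull(np.c_[xs,ys]);e=cv2.fitEllipse(h);print("rim",e,onz(kt,e[0],.234),len(xs))
m=mask(t,(100,150,80),(125,255,255),(245,195,320,235));r=cv2.minAreaRect(big(m));print("blue",r,[onz(kt,p,.076) .round(3).tolist() for p in cv2.boxPoints(r)])
a=cv2.resize(t[110:240,225:335],None,fx=5,fy=4.6 if 0 else 4.6,interpolation=cv2.INTER_CUBIC)
a=cv2.resize(t[110:230,235:335],(400,480),interpolation=cv2.INTER_CUBIC)
b=cv2.resize(s[130:250,190:290],(400,480),interpolation=cv2.INTER_CUBIC)
cv2.imwrite("pics/crop.png",np.hstack([a,b]))
E
```

```text
mat top ((155.15707397460938, 230.8164825439453), (56.53744125366211, 57.16474914550781), 46.36758804321289) [0.46677853 0.2975558  0.006     ] [0.46836651 0.21821696 0.006     ]
mat scene [0.47106959 0.30281163 0.006     ]
rim ((286.0381164550781, 166.5842742919922), (73.26004028320312, 74.6009750366211), 93.02699279785156) [ 0.62519482 -0.04750356  0.234     ] 357
blue ((282.9969177246094, 214.9446258544922), (17.972286224365234, 52.03087615966797), 86.8201675415039) [[0.537, 0.015, 0.076], [0.547, -0.122, 0.076], [0.5, -0.125, 0.076], [0.49, 0.011, 0.076]]
```

View pics/crop.png

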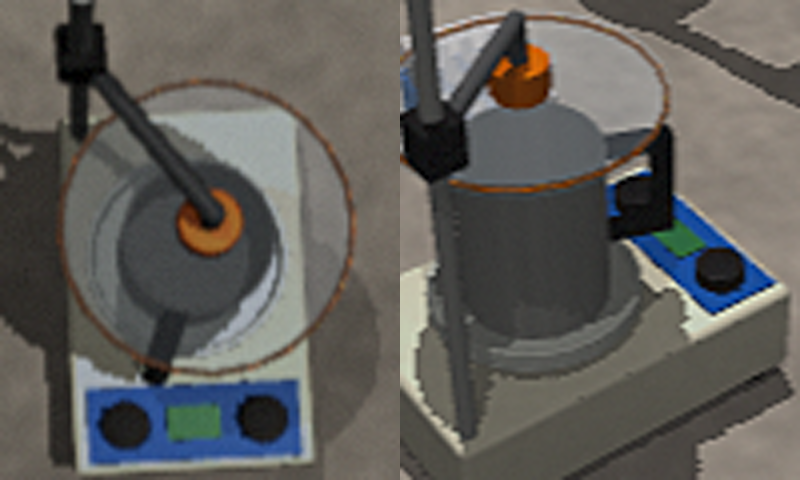

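Zoom: handle runs from about (278,189) to (273.6,204) in the top picture, and the beaker rim is centred at about (284,171). In the scene picture the bar is at about (255.5,162) to (255,187).

```bash
python3 - <<'E'
from h import *
kt=cam("top");ks=cam("scene")
B=onz(kt,(284.2,170.7),.2);H=onz(kt,(273.5,204),.194);I=onz(kt,(278,188.75),.194)
print("axis",B,"outer",H,np.linalg.norm((H-B)[:2]),I)
print("tri bar mid", tri(kt,(274.3,201.5),ks,(255.8,163)))
for src,(d) in(("AH",H-B),("IH",H-I)): print(src,np.degrees(np.arctan2(-d[1],-d[0])))
# stirrer: blue centre, rod
print("blue c",onz(kt,(283,214.94),.076))
yaw=np.arctan2(-d[1],-d[0]);d=(H-B)[:2];d/=np.linalg.norm(d)
bar=np.r_[B[:2]+.08*d,.162];print("bar",bar,proj(ks,np.r_[bar[:2],.194]),proj(ks,np.r_[bar[:2],.122]),"measured 256,163 / 255,187")
E
```

```text
axis [ 0.6200718  -0.04632895  0.2       ] outer [ 0.54274075 -0.02324446  0.194     ] 0.08070307141444637 [ 0.57838087 -0.03308272  0.194     ]
tri bar mid [ 0.54771889 -0.02444342  0.19283081]
AH -16.621160104494056
IH -15.431865173776607
blue c [ 0.51827003 -0.05511123  0.076     ]
bar [ 0.54341444 -0.02344557  0.162     ] [257.12591214 162.18572641] [257.20642569 185.77004147] measured 256,163 / 255,187
```

```bash
cat >> h.py <<'E'
def tool(yaw,tilt,flip):
    d=np.array([-np.cos(yaw),-np.sin(yaw),0]); Z=np.array([0,0,1.]);s,c=np.sin(tilt),np.cos(tilt)
    z=-c*Z-s*d; y=s*Z-c*d; y=y if not flip else -y
    x=np.cross(y,z); return np.c_[x,y,z],d
def pose(grasp,yaw,tilt,flip,back=0):   # TCP pose with the grasp point at 'grasp', withdrawn by back
    M,d=tool(yaw,tilt,flip); return np.array(grasp)+M[:,2]*(.019-back), R.from_matrix(M).as_euler("xyz")
E
python3 - <<'E'
from h import *
bar=np.array([.5455,-.0238,.162]);mat=np.array([.469,.299])
rd=np.radians
for flip in(0,1):
  for tilt in(42,46):
    o=[]
    for nm,g,yaw,b in[("pre",bar,-16.5,.14),("grasp",bar,-16.5,0),("lift",bar+[0,0,.017],-16.5,0)]+[(f"mat{a}",np.r_[mat-.08*np.array([np.cos(rd(a)),np.sin(rd(a))]),.08],a,0) for a in(-16.5,10,30)]:
        q=manip.inverse_kinematics(*pose(g,rd(yaw),rd(tilt),flip,b)); o.append((nm,None if q is None else np.round(q,2).tolist()))
    print(flip,tilt,*o,sep="\n  ")
E
```

```text
0
  42
  ('pre', [0.03, 0.04, 2.23, -0.93, 0.26, -0.42])
  ('grasp', [-0.06, 0.42, 2.21, 3.79, 0.25, 1.11])
  ('lift', [-0.06, 0.37, 2.19, 3.98, 0.21, 0.92])
  ('mat-16.5', None)
  ('mat10', [0.77, 0.68, 2.37, 3.8, 0.65, 1.48])
  ('mat30', [0.38, 0.73, 2.5, 3.01, 0.83, 1.55])
0
  46
  ('pre', None)
  ('grasp', [-0.05, 0.46, 2.26, 3.59, 0.4, 1.32])
  ('lift', [-0.05, 0.4, 2.24, 3.68, 0.34, 1.23])
  ('mat-16.5', None)
  ('mat10', [0.8, 0.75, 2.41, 3.76, 0.82, 1.58])
  ('mat30', [0.37, 0.86, 2.57, 3.02, 1.09, 1.52])
1
  42
  ('pre', [0.03, 0.04, 2.23, -0.93, 0.26, 2.72])
  ('grasp', [-0.06, 0.42, 2.21, 3.79, 0.25, -2.03])
  ('lift', [-0.06, 0.37, 2.19, 3.98, 0.21, -2.22])
  ('mat-16.5', None)
  ('mat10', [0.77, 0.68, 2.37, 3.8, 0.65, -1.66])
  ('mat30', [0.38, 0.73, 2.5, 3.01, 0.83, -1.59])
1
  46
  ('pre', None)
  ('grasp', [-0.05, 0.46, 2.26, 3.59, 0.4, -1.82])
  ('lift', [-0.05, 0.4, 2.24, 3.68, 0.34, -1.91])
  ('mat-16.5', None)
  ('mat10', [0.8, 0.75, 2.41, 3.76, 0.82, -1.56])
  ('mat30', [0.37, 0.86, 2.57, 3.02, 1.09, -1.62])
```

```bash
python3 - <<'E'
from h import *
bar=np.array([.5455,-.0238,.162]);mat=np.array([.469,.299]);rd=np.radians
f=lambda g,yaw,tilt,b=0,fl=0:(lambda q:"None" if q is None else str(np.round(q,2).tolist()))(manip.inverse_kinematics(*pose(g,rd(yaw),rd(tilt),fl,b)))
for tilt in(46,50):
  M,d=tool(rd(-16.5),rd(tilt),0)
  for b in(.03,.05,.07,.09,.12): print(tilt,b,"axis",f(bar,-16.5,tilt,b),"horiz",f(bar+d*b,-16.5,tilt), "up",f(bar-M[:,2]*.05+[0,0,b],-16.5,tilt))
  for s in np.linspace(0,1,6):
    for yw in(0,20,40):
      ax=np.r_[.622,-.047,.107]*(1-s)+np.r_[mat,.107]*s; a=-16.5+s*(yw+16.5)
      print(tilt,"carry",s,round(a),f(ax+np.r_[-.08*np.cos(rd(a)),-.08*np.sin(rd(a)),.072],a,tilt))
E
```

```text
46 0.03 axis [-0.03, 0.38, 2.29, 3.69, 0.36, 1.24] horiz [-0.02, 0.45, 2.33, 3.58, 0.46, 1.36] up [-0.02, 0.24, 2.25, 4.1, 0.24, 0.81]
46 0.05 axis [-0.02, 0.33, 2.3, 3.77, 0.33, 1.15] horiz [-0.0, 0.44, 2.37, 3.58, 0.5, 1.38] up None
46 0.07 axis [-0.0, 0.28, 2.31, 3.89, 0.3, 1.04] horiz [0.02, 0.44, 2.42, 3.58, 0.54, 1.41] up None
46 0.09 axis [0.01, 0.22, 2.31, 4.05, 0.27, 0.89] horiz [0.04, 0.45, 2.46, 3.58, 0.59, 1.43] up [-0.02, 0.09, 2.16, -1.06, 0.22, -0.33]
46 0.12 axis None horiz [0.09, 0.46, 2.53, 3.59, 0.66, 1.48] up [-0.02, 0.03, 2.1, -0.72, 0.29, -0.68]
46 carry 0.0 -16 [-0.05, 0.4, 2.24, 3.67, 0.34, 1.23]
46 carry 0.0 -16 [-0.05, 0.4, 2.24, 3.67, 0.34, 1.23]
46 carry 0.0 -16 [-0.05, 0.4, 2.24, 3.67, 0.34, 1.23]
46 carry 0.2 -13 [0.13, 0.39, 2.3, 3.83, 0.4, 1.18]
46 carry 0.2 -9 [0.05, 0.39, 2.32, 3.55, 0.39, 1.34]
46 carry 0.2 -5 [-0.03, 0.38, 2.34, 3.26, 0.39, 1.51]
46 carry 0.4 -10 [0.33, 0.39, 2.32, 4.03, 0.46, 1.1]
46 carry 0.4 -2 [0.17, 0.38, 2.38, 3.5, 0.43, 1.39]
46 carry 0.4 6 [-0.01, 0.37, 2.41, 2.95, 0.45, 1.66]
46 carry 0.6000000000000001 -7 [0.54, 0.39, 2.3
[... 1264 characters left out ...]
]
50 carry 0.2 -5 [-0.03, 0.44, 2.4, 3.23, 0.58, 1.54]
50 carry 0.4 -10 [0.36, 0.44, 2.37, 3.88, 0.61, 1.29]
50 carry 0.4 -2 [0.18, 0.45, 2.44, 3.43, 0.62, 1.48]
50 carry 0.4 6 [-0.02, 0.45, 2.48, 2.99, 0.66, 1.61]
50 carry 0.6000000000000001 -7 [0.58, 0.45, 2.36, 4.1, 0.64, 1.21]
50 carry 0.6000000000000001 5 [0.33, 0.45, 2.47, 3.43, 0.66, 1.49]
50 carry 0.6000000000000001 17 [0.0, 0.46, 2.52, 2.79, 0.72, 1.64]
50 carry 0.8 -3 [0.79, 0.45, 2.31, 4.32, 0.67, 1.11]
50 carry 0.8 13 [0.48, 0.45, 2.48, 3.46, 0.67, 1.49]
50 carry 0.8 29 [0.04, 0.46, 2.53, 2.61, 0.73, 1.67]
50 carry 1.0 0 None
50 carry 1.0 20 [0.62, 0.45, 2.46, 3.49, 0.65, 1.47]
50 carry 1.0 40 [0.11, 0.45, 2.49, 2.44, 0.72, 1.74]
```

```bash
python3 - <<'E'
from h import *
rd=np.radians;bar=np.array([.5455,-.0238,.162])
q=manip.inverse_kinematics(*pose(bar,rd(-16.5),rd(49),0,.10));print(q)
def go(a):
    manip.move_joints(a);s=manip.sense();print(round(s["time"],2),s["tool_pos"].round(3))
go([-1.25,.25,1.7,.3,.5,0])
b=np.array(q);b[0]=-1.25;go(b)
go(q)
st=manip.sense();im=manip.capture("wrist");cv2.imwrite("pics/w1.png",im[:,:,::-1])
k=cam("wrist",st)
d=np.array([-np.cos(rd(-16.5)),-np.sin(rd(-16.5)),0])
for z in(.122,.162,.194):print(z,proj(k,np.r_[bar[:2],z]+.007*d))
print(st["eef_rot"],st["wrist_force"])
E
```

```text
[0.04100152 0.23460209 2.36932346 3.86254754 0.37834504 1.10634238]
0.92 [ 0.321 -0.619  0.318]
4.03 [ 0.128 -0.47   0.215]
6.08 [ 0.487 -0.007  0.215]
0.122 [250.15924656 158.3628613 ]
0.162 [250.14662584 195.44515244]
0.194 [250.13521614 228.96923907]
[ 2.28634609e+00 -1.69740981e-06  1.28164731e+00] [-0.7904524   0.15453952  0.07224734]
```

View pics/w1.png

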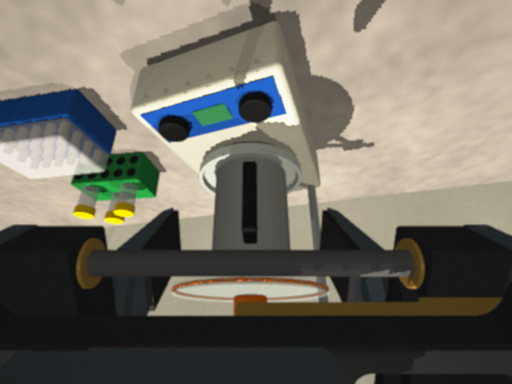

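Wrist view (upside down): bar at columns 243–257 (centre 250, predicted 250.1), rows about 162–242. Beaker centre is at column 252, so the lateral position and yaw agree. Grasping.

```bash
python3 - <<'E'
from h import *
rd=np.radians;bar=np.array([.5455,-.0238,.162])
p,o=pose(bar,rd(-16.5),rd(49),0)
print("contact",manip.movel(p,o,feed=.08,contact_N=8))
s=manip.sense();print(s["tool_pos"]-p,s["wrist_force"])
manip.clamp(60);s=manip.sense();print(s["time"],"gap",s["finger_gap"]*91,s["wrist_force"],s["ft_torque"])
cv2.imwrite("pics/g1.png",cv2.resize(manip.capture("scene")[110:260,170:370,::-1],(800,600)))
E
```

```text
contact False
[-0.00024991  0.00013984  0.00027998] [-0.90927418  0.47446274  0.35038538]
8.6833 gap 13.554013209944422 [-0.70079075  0.77728939  0.11621312] [0.23523932 0.37904913 0.10160167]
```

View pics/g1.png

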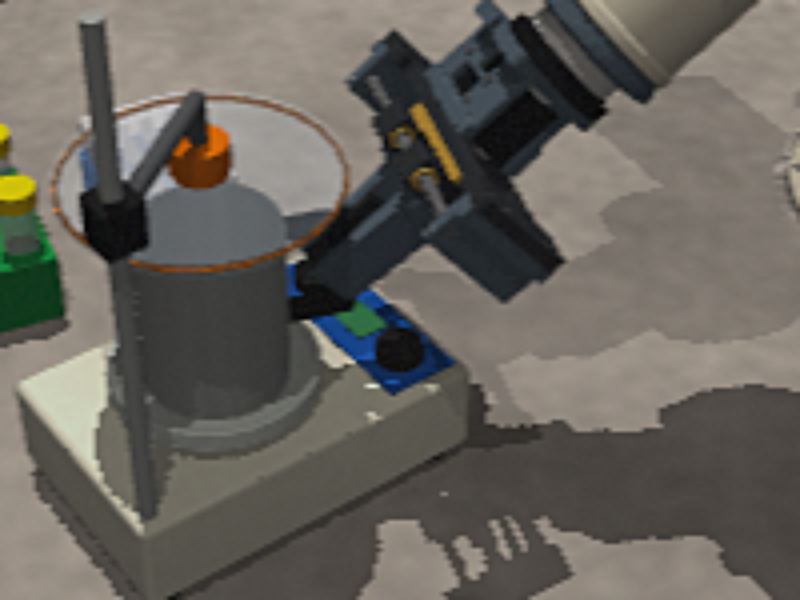

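The view shows the fingers on the bar, the gripper body clear of the shield edge, and a gap of 13.6 mm (the bar is 14 mm wide). Lifting slowly.

```bash
python3 - <<'E'
from h import *
rd=np.radians;bar=np.array([.5455,-.0238,.162])
for dz in(.008,.017):
    p,o=pose(bar+[0,0,dz],rd(-16.5),rd(49),0)
    manip.movel(p,o,feed=.03)
    s=manip.sense();print(s["time"],dz,"gap",s["finger_gap"]*91,s["wrist_force"],s["ft_torque"])
manip.sleep(.3)
a=manip.capture("scene")[110:260,190:330,::-1];b=manip.capture("top")[110:230,235:335,::-1]
cv2.imwrite("pics/l1.png",np.hstack([cv2.resize(a,(460,500)),cv2.resize(b,(340,500))]))
E
```

```text
9.15 0.008 gap 13.69556737551817 [-0.50071904 -1.26325166 -3.54909239] [ 0.43975521  1.02459845 -0.01783964]
9.6 0.017 gap 13.596457030816335 [ 0.27218179 -1.12847837 -4.20972118] [0.37465577 0.95668272 0.02664321]
```

View pics/l1.png

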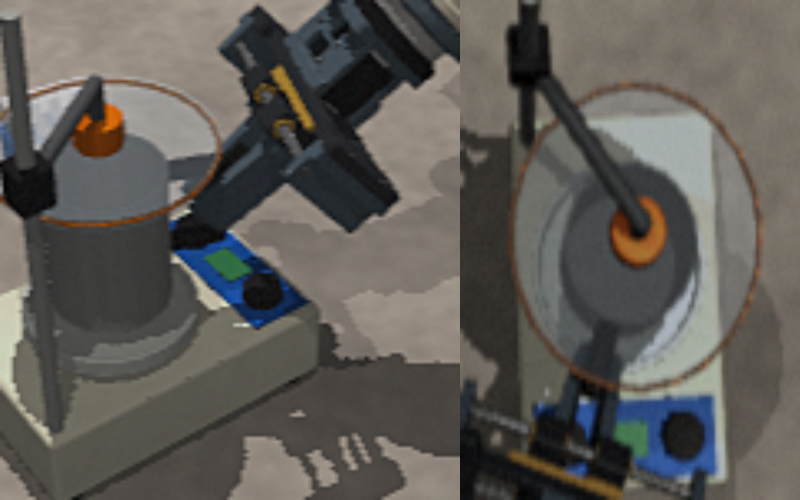

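Lifted, with about 0.43 kg on the wrist. The walls look vertical and the rim is clear of the shield. Drawing it out towards the mat.

```bash
cat >> h.py <<'E'
BAR=np.array([.5455,-.0238,.162]); MAT=np.array([.469,.299]); Y0=np.radians(-16.5); Y1=np.radians(20)
AX0=BAR[:2]+.08*np.array([np.cos(Y0),np.sin(Y0)])
def carry(s,zb):   # s 0..1 along the way; zb height of the underside
    a=Y0+s*(Y1-Y0); ax=AX0+s*(MAT-AX0)
    return pose(np.r_[ax-.08*np.array([np.cos(a),np.sin(a)]),zb+.072],a,np.radians(49),0)
E
python3 - <<'E'
from h import *
def go(s,z,f,c=None):
    r=manip.movel(*carry(s,z),feed=f,contact_N=c);st=manip.sense();print(round(st["time"],2),s,r,"gap",round(st["finger_gap"]*91,2),st["wrist_force"].round(2),st["ft_torque"].round(2));return r
go(0,.110,.03)
for s in(.1,.2,.35,.5):
    if go(s,.110,.08,4): break
a=manip.capture("scene")[100:330,170:430,::-1];cv2.imwrite("pics/c1.png",cv2.resize(a,(680,600)))
E
```

```text
10.25 0 False gap 13.29 [-0.34  0.57 -3.96] [0.39 1.02 0.03]
10.83 0.1 False gap 13.64 [-0.71 -0.43 -4.08] [ 0.32  1.04 -0.  ]
11.42 0.2 False gap 13.74 [ 0.04 -0.17 -3.46] [ 0.26  1.01 -0.03]
12.21 0.35 False gap 13.91 [-0.91 -0.22 -3.96] [0.15 1.08 0.04]
13.0 0.5 False gap 13.52 [ 0.7   0.34 -2.73] [ 0.09  1.1  -0.03]
```

View pics/c1.png

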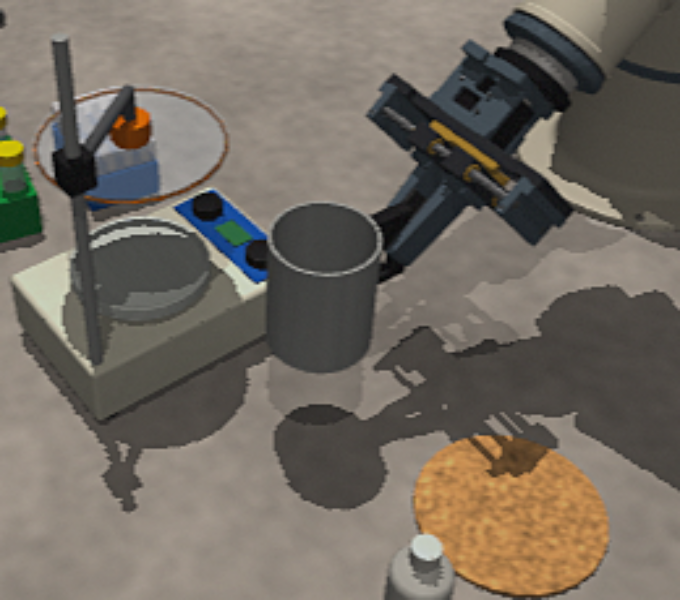

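The beaker is out and upright, clear of the shield. Carrying it over the mat and checking its axis.

```bash
python3 - <<'E'
from h import *
for s,z,f in((.75,.09,.12),(1,.045,.1)):
    manip.movel(*carry(s,z),feed=f);st=manip.sense();print(round(st["time"],2),st["wrist_force"].round(2))
kt=cam("top");ks=cam("scene")
t=manip.capture("top");s=manip.capture("scene")
for k in(kt,ks): print(proj(k,[*MAT,.155]))
u,v=proj(kt,[*MAT,.155]).astype(int);u2,v2=proj(ks,[*MAT,.10]).astype(int);print("offs",u-40,v-50,u2-70,v2-75)
cv2.imwrite("pics/m1.png",cv2.resize(np.hstack([cv2.resize(t[v-50:v+50,u-40:u+40,::-1],(400,500)),cv2.resize(s[v2-75:v2+75,u2-60:u2+60,::-1],(400,500))]),None,fx=1,fy=1))
E
```

```text
13.93 [-0.65 -0.08 -4.41]
15.03 [ 0.52 -0.74 -4.02]
[138.46458939 232.38100438]
[376.57641952 249.89379648]
offs 98 182 301 192
```

View pics/m1.png

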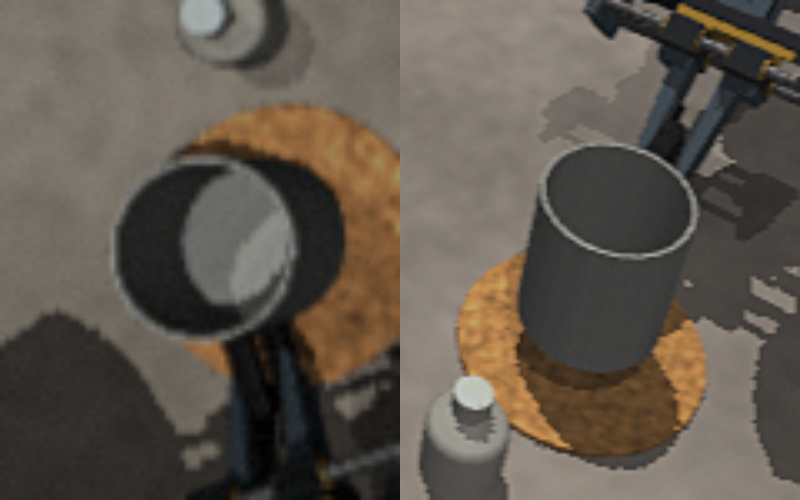

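Rim centre is at top px (139.0,231.8), predicted (138.5,232.4), so the axis is within about 2 mm of the mat's centre. Setting down.

```bash
python3 - <<'E'
from h import *
manip.movel(*carry(1,.015),feed=.06)
r=manip.movel(*carry(1,.001),feed=.015,contact_N=4)
s=manip.sense();dz=s["tool_pos"][2]-carry(1,.006)[0][2];print(s["time"],r,"height err",dz,s["wrist_force"])
if r or abs(dz)<.006:
    manip.open();manip.sleep(.2)
    s=manip.sense();M=R.from_euler("xyz",s["eef_rot"]).as_matrix()
    manip.movel(s["tool_pos"]-M[:,2]*.08,feed=.1)
    s=manip.sense();print(s["time"],s["finger_gap"],s["wrist_force"],s["tool_pos"])
t=manip.capture("top")[170:290,90:210,::-1];c=manip.capture("scene")[180:360,290:450,::-1]
cv2.imwrite("pics/f1.png",np.hstack([cv2.resize(t,(400,400)),cv2.resize(c,(400,450))[:400]]))
E
```

```text
16.425 True height err -7.941500571406745e-05 [-2.08840101 -0.45639334  7.86282115]Traceback (most recent call last):
  File "<stdin>", line 8, in <module>
station.MotionError: the arm cannot follow that straight line within its joint ranges
```

The beaker is set down and released, but the 80 mm retreat was refused and nothing moved. Trying shorter retreats.

```bash
python3 - <<'E'
from h import *
s=manip.sense();print(s["q"].round(2),s["finger_gap"]);M=R.from_euler("xyz",s["eef_rot"]).as_matrix();z=M[:,2]
h=np.array([z[0],z[1],0]);h/=np.linalg.norm(h)
for nm,d in(("ax.06",-z*.06),("ax.045",-z*.045),("steep.07",-h*.04+[0,0,.06]),("steep",-h*.035+[0,0,.04]),("hor",-h*.045)):
    try: manip.movel(s["tool_pos"]+d,feed=.08);print("ok",nm);break
    except manip.MotionError as e: print(nm,e)
s=manip.sense();print(s["time"],s["wrist_force"],s["tool_pos"],s["q"].round(2))
t=manip.capture("top")[170:290,90:210,::-1];c=manip.capture("scene")[180:360,290:450,::-1]
cv2.imwrite("pics/f1.png",np.hstack([cv2.resize(t,(400,400)),cv2.resize(c,(400,450))[:400]]))
E
```

```text
[0.62 0.91 2.56 3.36 1.17 1.66] 1.0001129111417542
ax.06 the arm cannot follow that straight line within its joint ranges
ok ax.045
18.5583 [ 0.83527848 -0.25824649 -0.27391296] [0.37544745 0.265202   0.09467445] [0.66 0.87 2.65 3.39 1.22 1.69]
```

View pics/f1.png

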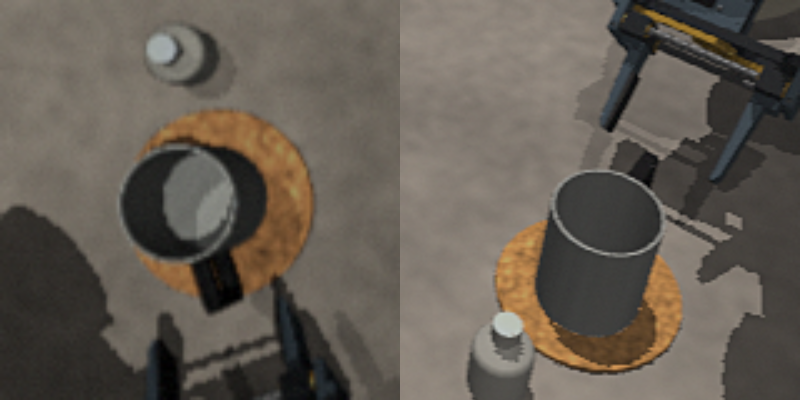

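The beaker stands upright on the mat, with the fingers clear of the handle. Final numeric check, then hand in.

```bash
python3 - <<'E'
from h import *
p=onz(cam("top"),(143.4,231.05),.116);print(p,"off mat",np.linalg.norm(p[:2]-MAT))
manip.job_done();print(manip.sense()["time"])
E
```

```text
[0.47061012 0.29855642 0.116     ] off mat 0.0016701091923411997
the job is handed in; nothing more can be done
the job is handed in; nothing more can be done
```

I lifted the beaker by its handle, drew it out from under the shield and set it upright on the cork mat. Then I released it, backed off and handed the job in; no verdict is reported.

**Grasp and carry:** The tool was tilted 49° with a 60 N grip, and I lifted the beaker 20 mm. The load on the wrist was about 0.4 kg, and no contact was detected on the way out.

**Last checks:**
- The beaker's axis measured about 2 mm from the mat's centre (the limit is 30 mm), and it looked upright in both views.
- It touched down within 0.1 mm of the mat's expected height.
- The gripper was open and about 45 mm back, with no force on the wrist.
- The last reading of the clock was about 18.6 s of the 42 s allowed.
- The bottle was standing in the last picture. The tip box and rack were not in it. The arm swung past that side above their height, and the parts of them visible in the picture taken halfway through the carry looked in place. I did not measure any of the three again.

**What failed:** The planned 80 mm retreat, and then a 60 mm one, were refused for joint range without moving anything. A 45 mm retreat worked.

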